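# Lay the slide box down in its carrying case and shut the lid

## Robot

A 6-joint arm with a two-finger parallel gripper is mounted at the origin on the work surface. World frame = base frame: x ahead of the robot, y to its left, z up, the work surface at z = 0. Lengths are in m, angles in rad, forces in N, time in s.
With the tool pointing down it reaches from about 0.225 to 0.875 m from the base axis. Payload 3.4 kg.
Tool frame: the origin (TCP) lies at the very end of the fingers, on their centre line; the grasp point (between the pads) lies manip.hold_point_z behind it (manip.hold_point_z is the distance from the TCP to the grasp point, in m); x points along the fingers, y is the direction in which the jaws open and shut, and the axes are right-handed (so a half turn about x gives the same grasp; the last joint's range is limited). The gripper opens to 85 mm and grips with 20 to 120 N. Pads are 22 mm wide; open, the fingers measure 114 mm over their backs; the gripper's body (76 mm by 85 mm) begins 54 mm behind the grasp point. The pads swing forward as they close: fully open they stand 13 mm farther back than shut.
Start: joints at [1.225, 0.276, 1.505, -0, 1.361, -0.121], TCP at [0.128, 0.561, 0.231] pointing down, gripper open.
Joint ranges: [-2.89, 2.89], [-0.75, 2.08], [0.22, 2.7], [-1.18, 4.32], [0.11, 2.71], [-2.7, 2.7]. Speed limits (rad/s): [2.57, 2.57, 3.14, 3.14, 3.14, 3.14].

## Interface

Orientations are given as a unit quaternion [w, x, y, z].
In Python, from rig import manip gives the robot as it stands.
- The arm moves only by the tool step_arm, never from a script. Its argument "targets" is a list of rows, each a list of 2 entries, a list of its own where there are three numbers: the shift along the tool's x, y, z in mm, then the turn about the tool's x in degrees. A call has 1 to 20 rows; each row is the pose to reach, as a shift and turn from the pose commanded when the call began, along the tool's axes at that moment; what a row does not reach only later rows make up. A row lasts 1/10 s, in which the tool goes at most 50 mm and 8.59 degrees, less where a joint would pass 70% of its speed; a pose out of reach is approached as far as the arm can. A call with a gripper value outside its range is refused whole. "grip" is the closure, from 0 (fully open) to 1 (shut), set as the call begins (left out, the last holds). The fingers move at their own pace and stop on an object; "grip_force" is the grip in N (left out, the last holds). Time passes only in rows, so rows that repeat a pose let the fingers close. It gives the time, the measured TCP pose, the force and the opening at its end, in the units of the state.
- manip.get_state(): the state, without advancing time (a new reading comes with each control period).
- manip.get_image(name): name is "scene" or "top" or "wrist"; returns a dict with "image" (420x560x3 uint8, red, green, blue), "fx", "fy", "cx", "cy" (pixels), "pose" (4x4, takes a point from camera to world coordinates). Camera axes: x right, y down, z forward; pixel columns grow to the right and rows downward; lengths in m; the calibration is good to about 2 mm. A picture is of the moment at which its call begins. There is no depth.
- manip.sign_off(): hands the job in, once; it reports no verdict.
Trained networks look in a picture, given as the dict that the camera call returned (one of the last four; its "shot" number tells which), for a name from the list of things; names that differ only in an ending like _2 or _b are one class to them, and where a whole thing is asked for, a point or a joint stands for the part that bears it (a point fixed in the world has none). Each returns a list of dicts, best first, with "confidence" (0 to 1); they miss things now and then, are a little off and sometimes report something else, mostly with a low value. They report only what shows in the picture. A call takes as long as a camera call. They do not tell look-alikes from the thing itself.
- manip.search_frame(picture, thing): "xyz" ([x, y, z] in m, in world coordinates, good to about 4 mm: the middle of the surface that is visible of it).
- manip.regions_of(picture, thing): "region" (420x560 bool, what is visible of it).
The state is a dict: "clock": time; "qpos": joint angles; "qd": joint speeds; "effort": joint torques, N m; "position": TCP position; "ee_rot": TCP orientation; "contact_force": force on the tool from outside, world axes, zero at the start; "moment": the same for the moment, N m; "width": finger opening in m.
Only numpy, scipy, OpenCV 4.12 (cv2) and the standard library are available. Lean on these libraries where they do the work, as an engineer would, in place of code of your own. Each camera call takes 0.05 s, during which the arm holds its last target.

## Task

The slide box has been left standing on its long edge in the open carrying case, so the lid cannot close. Push it over with the fingertips so that it lies flat in the case with its labelled face up, then push the case's lid over until it is fully shut. Only push: do not lift or carry the slide box, and leave the dropper bottle, the canister and the glass dish where they stand.

Things in the scene. Friction and masses are not known exactly. Their poses are not given: they have to be found in the camera images.
- case: Open aluminium case fixed to the bench: 170 (its x) by 210 (its y) by 50 mm high, walls and floor 5 mm thick. Origin: centre of its underside. Its x points from its front (two steel latches) to the rim with the lid's hinge; the hinge axis runs along its y at x = +85, z = 50.5 mm in its frame.
- lid (a joint): Lid angle, rad: 0 = shut, 1.57 = upright on the hinge rim, 1.9 = leaning fully back; starts at 1.6 to 1.75. Flat aluminium plate 170 by 210 by 8 mm, no handle, reaching 170 mm from the hinge axis; shut, its underside is at z = 50.5, its top at 58.5 mm of the case. Stiff hinge: it stays wherever it is left and never falls by itself; 2 to 4 N near the free edge moves it.
- lid_edge (a point): Middle of the lid's free edge, half-way through its 8 mm thickness, 170 mm from the hinge axis.
- slide_box: Slide box 35 thick (its x) by 140 (y) by 90 mm (z), 0.25 kg, half white cover with paper label, half grey. It stands on its long edge inside the case near the case's front wall. Origin: middle of the face it stands on; z up at the start. The labelled face looks along -x (to the case's front). Pushed there near the top, along +x, past about 21 degrees it falls flat by itself, label up.
- slide_box_center (a point): Centre of the slide box: 50 mm above the bench while it stands in the case (its top then at 95 mm, 45 mm above the case's rim), 22 mm when it lies flat (top at 40 mm).
- oil_bottle: Bystander: small amber dropper bottle with black cap, 34 mm across, 75 mm high, standing on the bench in front of the case. Origin: centre of its underside.
- canister: Bystander: black cylindrical lens canister, 41 mm across, 68 mm high, standing behind the case's hinge side. Origin: centre of its underside.
- dish: Bystander: shallow glass dish, 90 mm across, 16 mm high, on the bench behind the case's hinge side. Origin: centre of its underside.
Not all that is in view belongs to the job. What is shaped like the slide_box but green or purple is not meant.

How it is judged:
On the way, in this order (a step that is already met when the one before it is completed fails the run):
1. the slide box lies flat in the case, labelled face up, the lid still open (angle between slide_box's own x axis and vertical above 3 rad and height (world z) of slide_box_center below 0.03 m and value of joint lid above 0.8 rad), for 0.2 s.
2. the lid is fully shut (value of joint lid below 0.04 rad), for 0.2 s.
At the end, for the whole second after the job is handed in: The lid is shut to within 0.04 rad (7 mm at its free edge); the slide box lies at rest flat in the case, labelled face up within 8 degrees; the three bystanders are within 20 mm of where they stood (value of joint lid below 0.04 rad and angle between slide_box's own x axis and vertical above 3 rad and height (world z) of slide_box_center below 0.03 m and x of slide_box_center in the frame of case between -0.08 and 0.08 m and y of slide_box_center in the frame of case between -0.1 and 0.1 m and linear speed of slide_box below 0.02 m/s and distance of each of oil_bottle, canister, dish from where it was at the start of the episode below 0.02 m); the robot touches nothing.
It fails at once if the slide box is lifted (its centre more than 70 mm above the bench; tipping alone raises it to 53 mm) (height (world z) of slide_box_center above 0.07 m).
It fails at once if the slide box is carried off (its centre more than 110 mm from its start; tipping moves it about 70 mm) (distance of slide_box_center from where it was at the start of the episode above 0.11 m).
It fails at once if the dropper bottle is knocked over or moved by more than 20 mm (distance of oil_bottle from where it was at the start of the episode above 0.02 m or angle between oil_bottle's own z axis and vertical above 0.5 rad).
It fails at once if the canister is knocked over or moved by more than 20 mm (distance of canister from where it was at the start of the episode above 0.02 m or angle between canister's own z axis and vertical above 0.5 rad).
It fails at once if the dish is moved by more than 20 mm (distance of dish from where it was at the start of the episode above 0.02 m).
It also fails if it takes over 48 s, if anything falls off the work surface, if the arm or the gripper's body presses on something with over 40 N, if the wrist force passes 120 N, or if a joint passes its speed limit or range.

## Working session

There is one attempt and no reset: what is moved stays moved. The work goes in short steps, Python scripts to look and compute and a tool call to move; the robot and the scene stay as the last step left them, time stands still between calls to the robot, and variables do not carry over. Pictures are saved under pics/ and viewed, and the job is handed in when it is done.

Besides the shell and the picture viewer there is one more tool, called as name(argument=value, ...), one argument or row to a line, values as JSON. step_arm: Moves the arm, as the interface text tells. Its arguments: {"type":"object","properties":{"targets":{"type":"array"},"grip":{"type":"number"},"grip_force":{"type":"number"}},"required":["targets"]}

```bash
mkdir -p pics; ls; cat > h.py <<'E'
import numpy as np,cv2
from rig import manip
from scipy.spatial.transform import Rotation as R
def save(p,n): cv2.imwrite(f'pics/{n}.png',p['image'][:,:,::-1])
def proj(p,X):
    T=np.linalg.inv(p['pose']);c=(T[:3,:3]@np.atleast_2d(X).T).T+T[:3,3]
    return np.c_[p['fx']*c[:,0]/c[:,2]+p['cx'],p['fy']*c[:,1]/c[:,2]+p['cy']]
def back(p,uv,z):
    uv=np.atleast_2d(uv);d=np.c_[(uv[:,0]-p['cx'])/p['fx'],(uv[:,1]-p['cy'])/p['fy'],np.ones(len(uv))]@p['pose'][:3,:3].T
    o=p['pose'][:3,3];return o+d*((z-o[2])/d[:,2])[:,None]
def st():
    s=manip.get_state();q=np.array(s['ee_rot']);M=R.from_quat(q[[1,2,3,0]]).as_matrix();return s,np.array(s['position']),M
E
python3 - <<'E'
from h import *
np.set_printoptions(precision=4,suppress=True)
for n in ['scene','top']:
    p=manip.get_image(n);save(p,n+'0');print(n,p['pose'].tolist(),p['fx'])
    for t in ['case','lid','lid_edge','slide_box','slide_box_center','oil_bottle','canister','dish']:
        print(t,[(np.round(d['xyz'],4).tolist(),round(d['confidence'],2)) for d in manip.search_frame(p,t)])
s,P,M=st();print(s['clock'],P,M, manip.hold_point_z)
E
```

```text
pics
scene [[0.889306061081719, 0.35981728523684964, -0.28225210533865136, 0.8022262090549609], [0.4571212763595366, -0.7172678737806151, 0.5258963167219025, -0.6739285456197922], [-0.013223782467423256, -0.5967062246089101, -0.8023508042559907, 0.986601612075321], [0.0, 0.0, 0.0, 1.0]] 471.64306658900676
case [([0.5586, -0.0872, 0.0441], 0.69)]
lid [([0.5724, -0.0646, 0.1501], 0.98)]
lid_edge [([0.5282, -0.2044, 0.0945], 0.62), ([0.5674, -0.0617, 0.1548], 0.59)]
slide_box [([0.64, -0.3809, 0.0914], 0.89), ([0.3138, -0.2123, 0.074], 0.87), ([0.4362, -0.4706, 0.0882], 0.83), ([0.53, -0.2058, 0.0959], 0.57)]
slide_box_center [([0.3159, -0.2142, 0.0768], 0.97), ([0.6423, -0.3817, 0.0934], 0.75), ([0.439, -0.4683, 0.0863], 0.75), ([0.5266, -0.2054, 0.0946], 0.71)]
oil_bottle [([0.4656, -0.3363, 0.0451], 0.68)]
canister [([0.5584, 0.0888, 0.0698], 0.49)]
dish [([0.6694, 0.025, 0.0136], 0.88)]
top [[-0.02238041620433288, -0.9847625801480755, 0.1724580462333555, 0.34992586936025366], [-0.9993189022167219, 0.027097915717081516, 0.025048645395621644, -0.09718245152238197], [-0.029340222270570596, -0.17177998633104874, -0.9846983231696995, 0.9489613121028864], [0.0, 0.0, 0.0, 1.0]] 393.5699951928993
case [([0.5451, -0.1134, 0.0045], 0.59)]
lid [([0.5569, -0.0622, 0.186], 0.95)]
lid_edge [([0.5552, -0.0585, 0.1773], 0.77)]
slide_box [([0.5105, -0.2002, 0.0979], 0.95), ([0.4258, -0.4517, 0.0893], 0.65), ([0.3051, -0.21, 0.0936], 0.62), ([0.6307, -0.3679, 0.0921], 0.55)]
slide_box_center [([0.3074, -0.207, 0.089], 0.93), ([0.4293, -0.4507, 0.0865], 0.59)]
oil_bottle []
canister [([0.5465, 0.0938, 0.0677], 0.85)]
dish [([0.6736, 0.0224, 0.011], 0.64)]
0.9 [0.1282 0.5605 0.2313] [[ 0.      0.2229  0.9748]
 [ 0.0001  0.9748 -0.2229]
 [-1.      0.0001 -0.    ]] 0.0187
```

View pics/scene0.png

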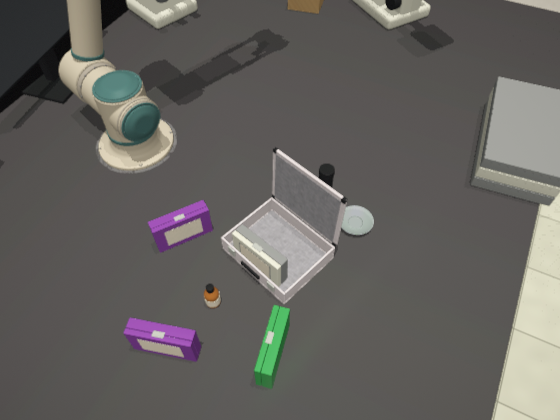

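View pics/top0.png

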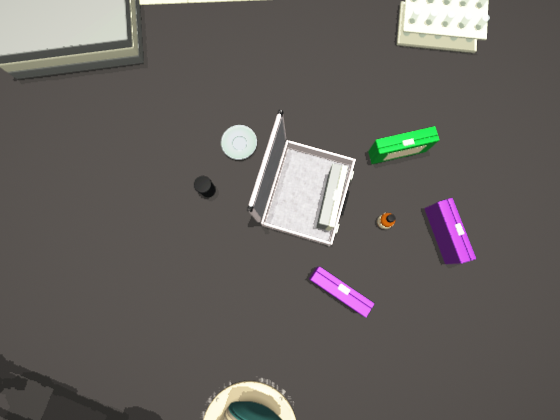

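The real box is the white/grey one in the case: scene (258,255), top (332,197). The purple boxes at scene (182,227) and (163,340) and the green one at (273,346) stand outside the case and are decoys. I'll confirm this in an enlarged crop and read the rim corners.

```bash
python3 - <<'E'
import cv2
a=cv2.imread('pics/scene0.png')[140:320,190:390];b=cv2.imread('pics/top0.png')[100:260,230:410]
cv2.imwrite('pics/sc.png',cv2.resize(a,None,fx=3.3,fy=3.3,interpolation=2)[:600])
cv2.imwrite('pics/tc.png',cv2.resize(b,None,fx=3.7,fy=3.7,interpolation=2))
E
```

```text
(no output)
```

View pics/sc.png

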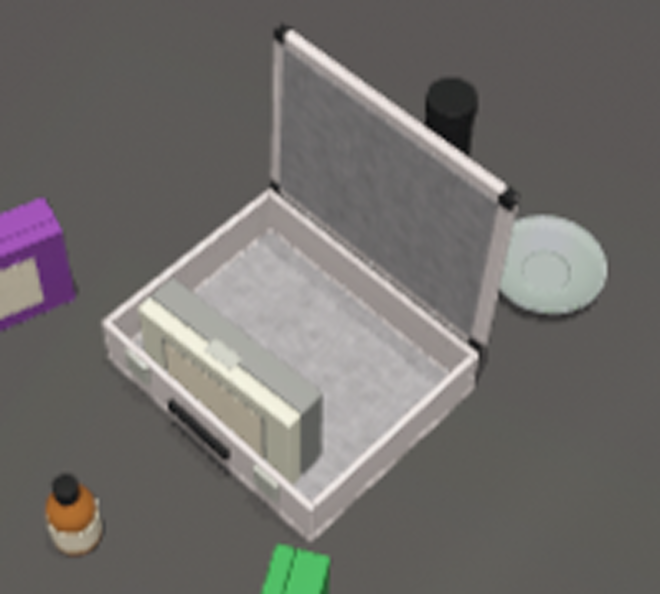

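View pics/tc.png

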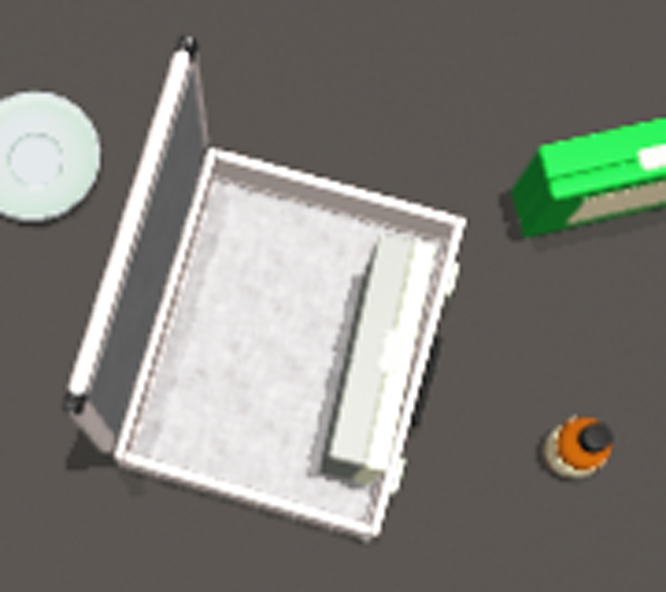

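Confirmed: the box in the case has a white cover with the paper label facing the latches, and a grey half towards the hinge. Next I fit the case pose to the rim corners.

```bash
cat > fit.py <<'E'
from h import *
from scipy.optimize import least_squares
np.set_printoptions(precision=4,suppress=True)
a=manip.get_image('top');b=manip.get_image('scene')
# order: front A, front B, hinge A, hinge B ; A= +y-left? resolve by world
T=np.array([[465,218],[376,535],[212,150],[120,460]])/3.7+[230,100]
S=np.array([[312,507],[105,323],[478,355],[270,193]])/3.3+[190,140]
print(back(a,T,.05)[:,:2],back(b,S,.05)[:,:2])
for sgn in (1,-1):
    L=np.array([[-85,-105*sgn],[-85,105*sgn],[85,-105*sgn],[85,105*sgn]])/1e3
    def W(q): c,s=np.cos(q[2]),np.sin(q[2]); return np.c_[L@np.array([[c,s],[-s,c]])+q[:2],np.full(4,.05)]
    for nm,l in (('both',[(a,T),(b,S)]),('top',[(a,T)]),('scene',[(b,S)])):
        r=least_squares(lambda q:np.concatenate([(proj(p,W(q))-U).ravel() for p,U in l]),[.55,-.13,1.3])
        print(sgn,nm,r.x,np.sqrt(r.cost*2/8/len(l)))
E
python3 fit.py
```

```text
[[ 0.607  -0.2611]
 [ 0.4078 -0.1955]
 [ 0.6573 -0.1017]
 [ 0.4581 -0.0391]] [[ 0.6051 -0.2593]
 [ 0.4091 -0.197 ]
 [ 0.6573 -0.1019]
 [ 0.461  -0.0398]]
1 both [ 0.5327 -0.1491  1.2596] 0.7806746713261652
1 top [ 0.5326 -0.1493  1.2606] 0.7071991738041481
1 scene [ 0.5328 -0.1489  1.2583] 0.840865953051237
-1 both [ 0.5333 -0.1428 -1.595 ] 48.94439568212258
-1 top [ 0.5358 -0.1478  4.3763] 51.16844291232283
-1 scene [ 0.5299 -0.1354 -1.2502] 45.81820548282254
```

```bash
cat >> h.py <<'E'
C=np.array([.5327,-.1491]);yaw=1.2596
Rc=np.array([[np.cos(yaw),-np.sin(yaw)],[np.sin(yaw),np.cos(yaw)]])
def tocase(X): X=np.atleast_2d(X);return np.c_[(X[:,:2]-C)@Rc,X[:,2]]*1e3
def toworld(L): L=np.atleast_2d(L)/1e3;return np.c_[L[:,:2]@Rc.T+C,L[:,2]]
E
python3 - <<'E'
from h import *
np.set_printoptions(precision=1,suppress=True)
a=manip.get_image('top');b=manip.get_image('scene')
T=np.array([[383,236],[333,460],[437,241],[367,480]])/3.7+[230,100]
print(tocase(back(a,T,.095)))
S=np.array([[322,392],[173,283],[299,412],[142,305]])/3.3+[190,140]
print(tocase(back(b,S,.095)))
for n,i,s,o in(('top',a,3.7,(230,100)),('scene',b,3.3,(190,140))):
  # lid edge corners
  U={'top':[[185,45],[75,395]],'scene':[[513,195],[285,33]]}[n]
  for z in(.21,.215,.22):print(n,z,tocase(back(i,np.array(U)/s+o,z)))
print('bottle',tocase(back(b,np.array([[72,540]])/3.3+[190,140],0)),tocase(back(a,np.array([[570,452]])/3.7+[230,100],0)))
for nm in('canister','dish'):
  for d in manip.search_frame(a,nm)[:1]:print(nm,tocase(d['xyz']))
for d in manip.search_frame(a,'oil_bottle')+manip.search_frame(b,'oil_bottle'):print('b',tocase(d['xyz']),d['xyz'])
s,P,M=st();print(s['clock'],tocase(P),M)
E
```

```text
[[-35.5 -65.8  95. ]
 [-43.   73.7  95. ]
 [-67.5 -71.8  95. ]
 [-65.2  79.4  95. ]]
[[-34.7 -64.7  95. ]
 [-44.5  69.1  95. ]
 [-56.  -64.4  95. ]
 [-71.9  70.9  95. ]]
top 0.21 [[  97.8 -104.3  210. ]
 [  98.2   94.2  210. ]]
top 0.215 [[  97.1 -102.3  215. ]
 [  97.5   94.8  215. ]]
top 0.22 [[  96.4 -100.3  220. ]
 [  96.8   95.5  220. ]]
scene 0.21 [[102.4 -96.9 210. ]
 [101.2 103.2 210. ]]
scene 0.215 [[ 99.1 -98.9 215. ]
 [ 97.8  99.8 215. ]]
scene 0.22 [[  95.7 -101.   220. ]
 [  94.5   96.5  220. ]]
bottle [[-198.3   13.9    0. ]] [[-193.2   12.4    0. ]]
canister [[237.   62.7  65.9]]
dish [[201.5 -81.5   9. ]]
b [[-189.9   16.6   49.3]] [0.4587, -0.3248, 0.0493]
b [[ 93.    6.1 182.5]] [0.5554, -0.0587, 0.1825]
b [[-198.5    0.8   45.6]] [0.4712, -0.3378, 0.0456]
1.3 [[551.7 602.4 231.3]] [[ 0.   0.2  1. ]
 [ 0.   1.  -0.2]
 [-1.   0.  -0. ]]
```

step_arm(
  targets=[
    [[-50,0,0],5],
    [[-90,0,0],5],
    [[-90,0,0],5],
  ],
  grip=1,
)

```text
clock: 1.6
position: [0.1291, 0.5632, 0.3277]
ee_rot: [0.699, 0.114, 0.698, -0.106]
contact_force: [0.3, 0.1, 0.2]
width: 0.0436
```

```bash
python3 - <<'E'
from h import *
np.set_printoptions(precision=3,suppress=True)
s,P,M=st();print(s['clock'],tocase(P),Rc.T@M[:2],s['qpos'],s['width'],s['contact_force'])
E
```

```text
1.6 [[554.53  602.316 327.718]] [[ 0.012  1.    -0.001]
 [-0.    -0.001 -1.   ]] [ 1.225  0.236  1.326  0.     1.567 -0.034] 0.04358927259490694 [0.349 0.105 0.176]
```

step_arm(
  targets=[
    [[0,-37,33],0],
    [[0,-74,66],0],
    [[0,-111,99],0],
    [[0,-148,132],0],
    [[0,-185,165],0],
    [[0,-222,198],0],
    [[0,-259,231],0],
    [[0,-296,264],0],
    [[0,-333,297],0],
    [[0,-370,330],0],
    [[0,-407,363],0],
    [[0,-444,396],0],
    [[0,-481,429],0],
    [[0,-518,462],0],
    [[0,-555,495],0],
    [[0,-592,528],0],
    [[0,-629,561],0],
    [[0,-672,599],0],
    [[0,-672,599],0],
    [[0,-672,599],0],
  ],
)

```text
clock: 3.6
position: [0.492, -0.2641, 0.3197]
ee_rot: [0.698, 0.111, 0.699, -0.11]
contact_force: [-0.7, 0.6, -0.6]
width: 0.0002
```

```bash
cat > s.py <<'E'
from h import *
np.set_printoptions(precision=3,suppress=True)
s,P,M=st();print(s['clock'],tocase(P),(Rc.T@M[:2])[0],s['qpos'],s['width'],s['contact_force'])
E
python3 s.py; python3 -c "
from h import *
p=manip.get_image('scene');save(p,'s1');cv2.imwrite('pics/s1.png',cv2.resize(p['image'][130:340,150:430,::-1],None,fx=2.8,fy=2.8))"
```

```text
3.6 [[-121.988    3.531  319.741]] [ 0.001  1.    -0.003] [-0.617  0.216  1.372  0.     1.556 -1.874] 0.00024784376687575743 [-0.717  0.566 -0.573]
```

View pics/s1.png

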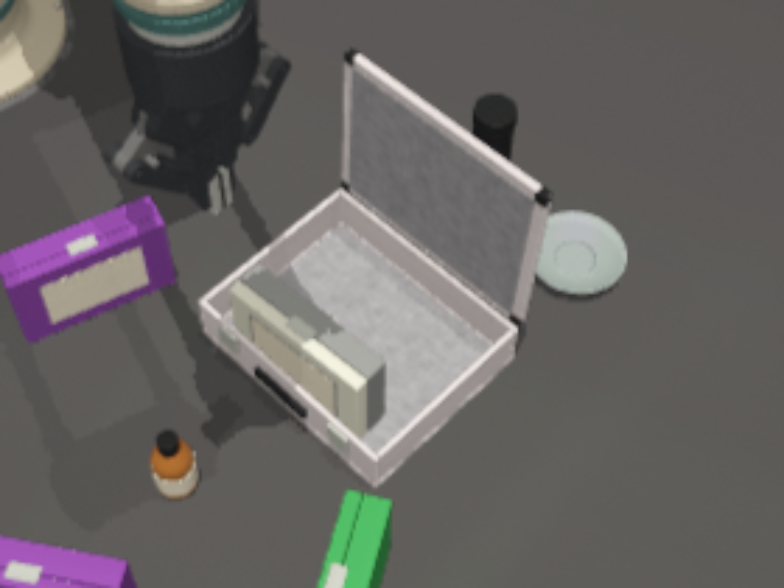

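The fingers are closed and above the area in front of the case at scene-crop pixel (220,190), clear of the bottle. I'll descend to z≈83 mm.

step_arm(
  targets=[
    [[40,0,0],0],
    [[80,0,0],0],
    [[120,0,0],0],
    [[160,0,0],0],
    [[200,0,0],0],
    [[225,0,0],0],
    [[238,0,0],0],
    [[238,0,0],0],
    [[238,0,0],0],
  ],
)

```text
clock: 4.55
position: [0.492, -0.2617, 0.0842]
ee_rot: [0.699, 0.109, 0.698, -0.109]
contact_force: [-0.1, -0.1, 1.2]
width: -0.0001
```

```bash
python3 s.py; python3 -c "
from h import *
p=manip.get_image('scene');cv2.imwrite('pics/s2.png',cv2.resize(p['image'][130:340,150:430,::-1],None,fx=2.8,fy=2.8))"
```

```text
4.55 [[-119.642    4.256   84.23 ]] [0.    1.    0.001] [-0.614  0.371  1.761  0.     1.01  -1.874] -5.509233511825699e-05 [-0.057 -0.083  1.229]
```

View pics/s2.png

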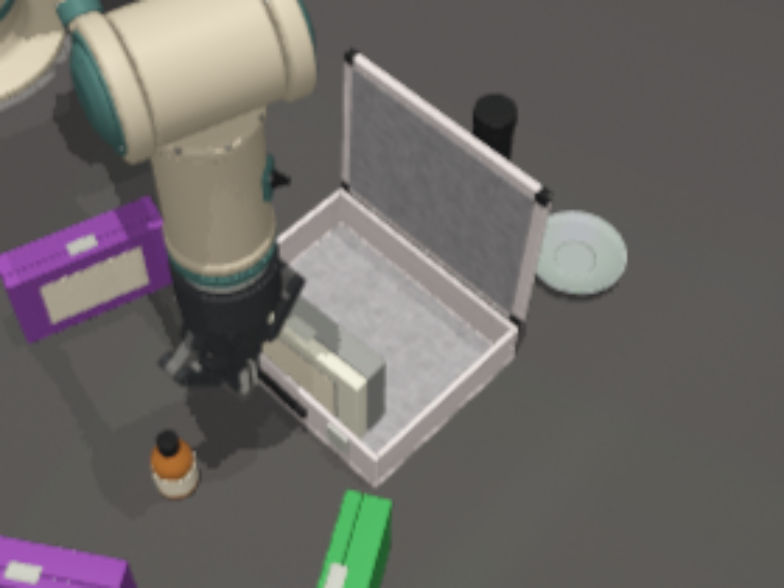

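step_arm(
  targets=[
    [[0,8,0],0],
    [[0,16,0],0],
    [[0,22,0],0],
    [[0,27,0],0],
    [[0,32,0],0],
    [[0,37,0],0],
    [[0,42,0],0],
    [[0,47,0],0],
    [[0,50,0],0],
    [[0,50,0],0],
  ],
)

```text
clock: 5.6
position: [0.5074, -0.2149, 0.0832]
ee_rot: [0.699, 0.11, 0.699, -0.11]
contact_force: [0.5, -0.6, 0.8]
width: -0.0002
```

```bash
python3 s.py; python3 -c "
from h import *
p=manip.get_image('scene');cv2.imwrite('pics/s3.png',cv2.resize(p['image'][130:340,150:430,::-1],None,fx=2.8,fy=2.8))"
```

```text
5.6 [[-70.345   3.92   83.213]] [ 0.  1. -0.] [-0.527  0.364  1.775  0.     1.003 -1.786] -0.00021757820544175417 [ 0.526 -0.585  0.75 ]
```

View pics/s3.png

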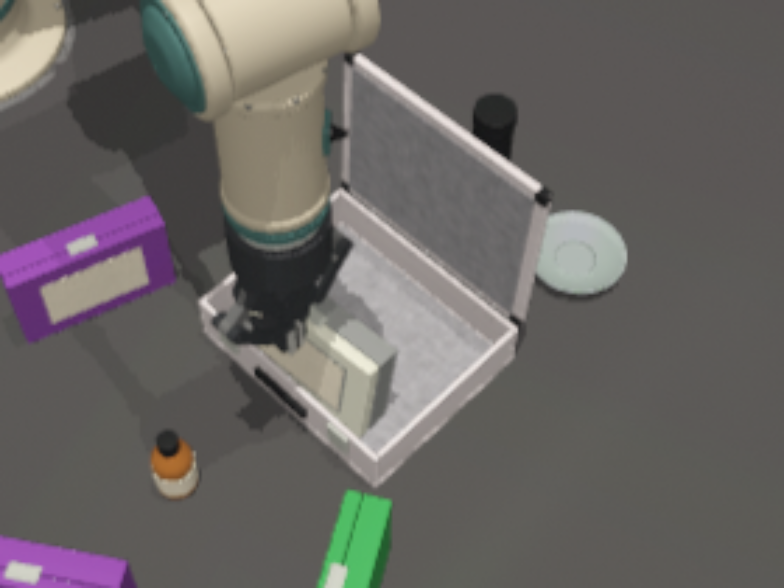

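The box is tipping about its rear bottom edge and isn't sliding. I'll continue.

step_arm(
  targets=[
    [[0,4,0],0],
    [[0,8,0],0],
    [[0,12,0],0],
    [[0,16,0],0],
    [[0,20,0],0],
    [[0,24,0],0],
    [[0,28,0],0],
    [[0,31,0],0],
    [[0,31,0],0],
    [[0,31,0],0],
    [[0,31,0],0],
  ],
)

```text
clock: 6.75
position: [0.5168, -0.1859, 0.0833]
ee_rot: [0.699, 0.11, 0.699, -0.11]
contact_force: [0.4, -0.2, -0.6]
width: 0.0001
```

```bash
python3 s.py; python3 -c "
from h import *
p=manip.get_image('scene');cv2.imwrite('pics/s4.png',cv2.resize(p['image'][130:340,150:430,::-1],None,fx=2.8,fy=2.8))"
```

```text
6.75 [[-39.928   3.869  83.288]] [-0.     1.    -0.001] [-0.472  0.362  1.779 -0.     1.001 -1.731] 0.0001461690778982641 [ 0.397 -0.175 -0.624]
```

View pics/s4.png

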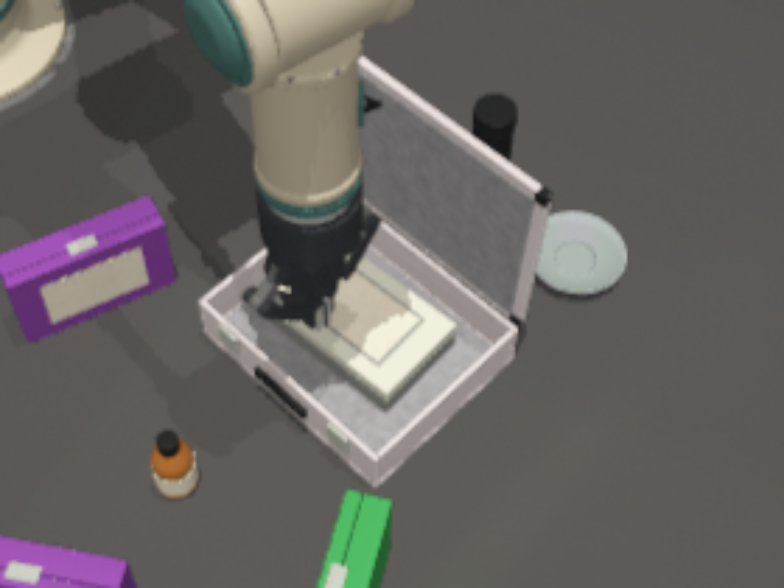

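The box is flat with its label up. Next I retract upward, go over the lid's edge and come down behind it.

step_arm(
  targets=[
    [[-40,0,0],0],
    [[-80,0,0],0],
    [[-120,0,0],0],
    [[-160,0,0],0],
    [[-200,0,0],0],
    [[-220,0,0],0],
    [[-220,40,0],0],
    [[-220,80,0],0],
    [[-220,120,0],0],
    [[-220,160,0],0],
    [[-220,200,0],0],
    [[-220,200,0],0],
    [[-220,200,0],0],
  ],
)

```text
clock: 8.1
position: [0.5782, 0.005, 0.303]
ee_rot: [0.698, 0.109, 0.699, -0.11]
contact_force: [-0.2, -0.6, -0.0]
width: 0.0004
```

```bash
python3 s.py; python3 - <<'E'
from h import *
p=manip.get_image('scene');cv2.imwrite('pics/s5.png',cv2.resize(p['image'][100:310,150:430,::-1],None,fx=2.8,fy=2.8))
p=manip.get_image('top');cv2.imwrite('pics/t5.png',cv2.resize(p['image'][80:290,180:460,::-1],None,fx=2.8,fy=2.8))
E
```

```text
8.1 [[160.645   3.926 303.024]] [-0.001  1.     0.001] [-0.111  0.251  1.365 -0.001  1.526 -1.372] 0.0003718762167260047 [-0.23  -0.605 -0.023]
```

View pics/s5.png

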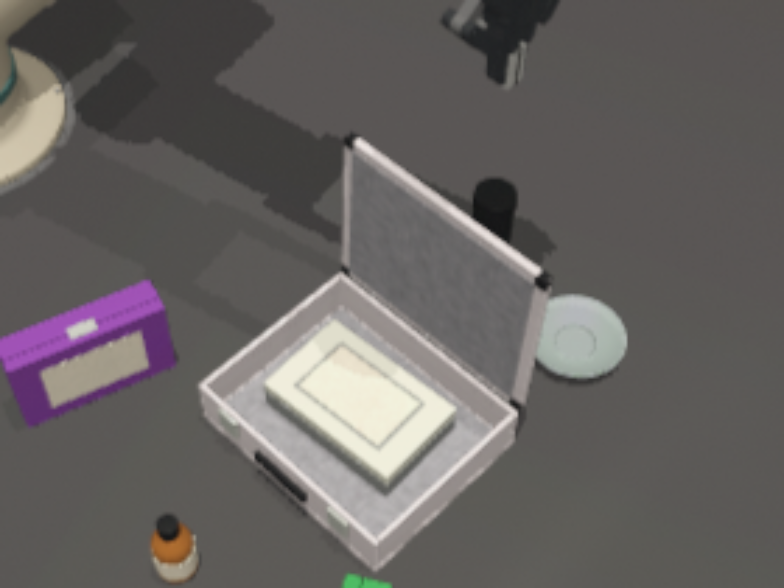

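View pics/t5.png

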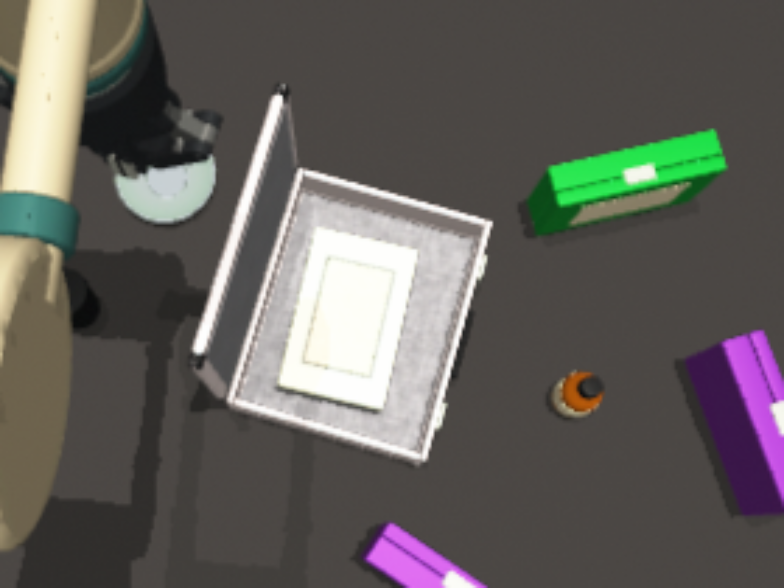

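The box lies flat inside the case with its label up (scene crop ~(360,400)) and the bystanders haven't moved. The gripper is behind the lid, so I descend and approach it.

step_arm(
  targets=[
    [[40,0,0],0],
    [[80,0,0],0],
    [[103,0,0],0],
    [[103,-20,0],0],
    [[103,-40,0],0],
    [[103,-50,0],0],
    [[103,-60,0],0],
    [[103,-70,0],0],
    [[103,-70,0],0],
  ],
)

```text
clock: 9.1
position: [0.5565, -0.0635, 0.2006]
ee_rot: [0.699, 0.11, 0.698, -0.111]
contact_force: [0.7, 0.6, 0.0]
width: -0.0005
```

```bash
python3 s.py; python3 - <<'E'
from h import *
p=manip.get_image('scene');cv2.imwrite('pics/s6.png',cv2.resize(p['image'][100:310,150:430,::-1],None,fx=2.8,fy=2.8))
E
```

```text
9.1 [[ 88.733   3.554 200.561]] [-0.001  1.    -0.002] [-0.237  0.272  1.588 -0.001  1.28  -1.494] -0.0004602154051813934 [0.698 0.552 0.002]
```

View pics/s6.png

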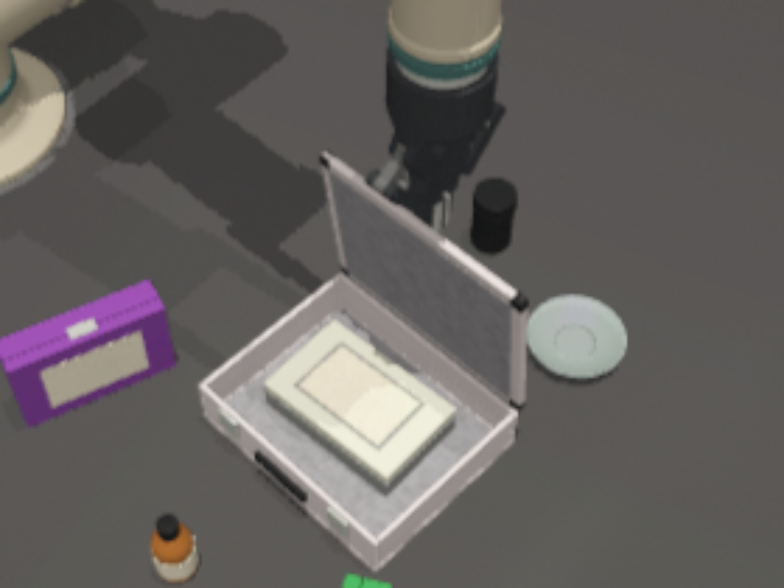

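step_arm(
  targets=[
    [[0,-10,0],0],
    [[3,-25,0],0],
    [[7,-40,0],0],
    [[12,-54,0],0],
    [[19,-67,0],0],
    [[27,-80,0],0],
    [[36,-92,0],0],
    [[47,-102,0],0],
    [[58,-112,0],0],
    [[71,-121,0],0],
    [[71,-121,0],0],
  ],
)

```text
clock: 10.25
position: [0.5176, -0.1777, 0.1267]
ee_rot: [0.697, 0.111, 0.7, -0.11]
contact_force: [0.1, -0.2, 0.7]
width: -0.0003
```

```bash
python3 s.py; python3 - <<'E'
from h import *
p=manip.get_image('scene');cv2.imwrite('pics/s7.png',cv2.resize(p['image'][100:310,150:430,::-1],None,fx=2.8,fy=2.8))
E
```

```text
10.25 [[-31.865   5.613 126.741]] [ 0.     1.    -0.002] [-0.458  0.317  1.722 -0.001  1.108 -1.715] -0.00034285592819864206 [ 0.129 -0.225  0.729]
```

View pics/s7.png

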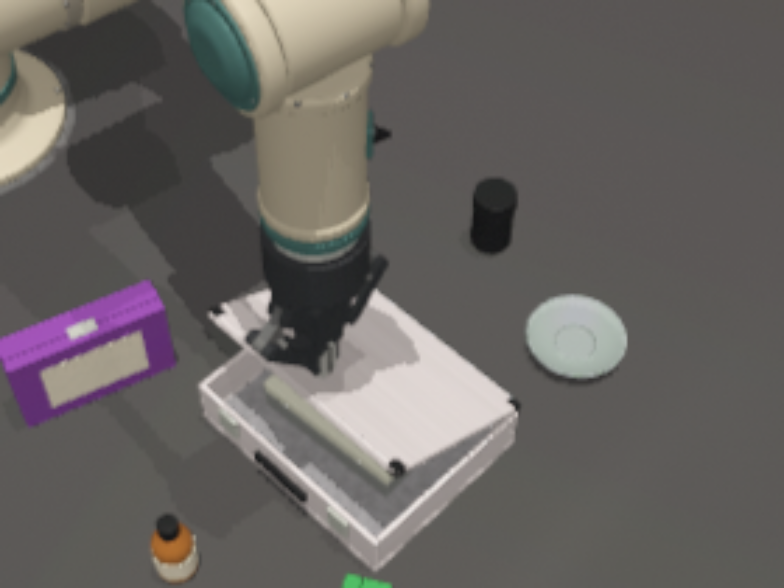

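step_arm(
  targets=[
    [[13,-7,0],0],
    [[26,-13,0],0],
    [[41,-17,0],0],
    [[52,-20,0],0],
    [[60,-21,0],0],
    [[66,-22,0],0],
    [[69,-22,0],0],
    [[71,-22,0],0],
    [[71,-22,0],0],
  ],
)

```text
clock: 11.2
position: [0.5129, -0.1981, 0.0586]
ee_rot: [0.699, 0.11, 0.698, -0.11]
contact_force: [-0.1, 0.8, 0.3]
width: 0.0003
```

```bash
python3 s.py; python3 - <<'E'
from h import *
p=manip.get_image('scene');cv2.imwrite('pics/s8.png',cv2.resize(p['image'][100:310,150:430,::-1],None,fx=2.8,fy=2.8))
E
```

```text
11.2 [[-52.684   3.812  58.568]] [ 0.     1.    -0.001] [-0.495  0.391  1.807  0.     0.943 -1.754] 0.00025566419591004975 [-0.051  0.802  0.312]
```

View pics/s8.png

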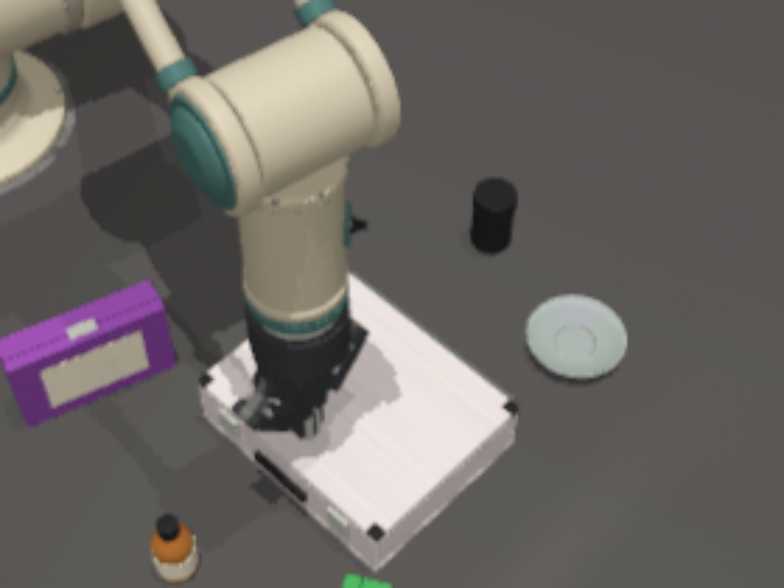

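The lid looks shut, but there is no firm contact force yet. I'll press a little more until it seats.

step_arm(
  targets=[
    [[1,0,0],0],
    [[2,0,0],0],
    [[2,0,0],0],
    [[2,0,0],0],
  ],
)

```text
clock: 11.65
position: [0.513, -0.1981, 0.0584]
ee_rot: [0.699, 0.11, 0.698, -0.11]
contact_force: [-3.1, 1.5, 13.1]
width: 0.0004
```

The tip stopped at 58.4 mm with 13 N, so the lid is seated on the rim. I'll retract and check.

step_arm(
  targets=[
    [[-20,0,0],0],
    [[-60,0,0],0],
    [[-100,0,0],0],
    [[-140,0,0],0],
    [[-180,0,0],0],
    [[-200,-40,0],0],
    [[-200,-80,0],0],
    [[-200,-120,0],0],
    [[-200,-120,0],0],
    [[-200,-120,0],0],
  ],
)

```text
clock: 12.65
position: [0.4756, -0.3127, 0.256]
ee_rot: [0.698, 0.111, 0.699, -0.11]
contact_force: [0.9, 0.1, -0.3]
width: 0.0003
```

```bash
python3 s.py; python3 - <<'E'
from h import *
np.set_printoptions(precision=1,suppress=True)
b=manip.get_image('scene');cv2.imwrite('pics/s9.png',cv2.resize(b['image'][100:310,150:430,::-1],None,fx=2.8,fy=2.8))
a=manip.get_image('top')
L=[[-85,-105,58.5],[-85,105,58.5],[85,-105,58.5],[85,105,58.5]]
print((proj(b,toworld(L))-[150,100])*2.8)
for n,nm in ((a,'canister'),(a,'dish'),(b,'oil_bottle'),(b,'canister'),(b,'dish')):
  for d in manip.search_frame(n,nm)[:1]:print(nm,np.array(d['xyz'])*1e3)
E
```

```text
12.65 [[-173.269    4.298  255.957]] [ 0.001  1.    -0.003] [-0.704  0.255  1.473  0.001  1.414 -1.961] 0.00026956157691073964 [ 0.876  0.127 -0.325]
[[376.9 541.1]
 [197.  380.3]
 [520.8 407. ]
 [340.7 266.1]]
canister [543.   94.6  67. ]
dish [670.9  20.3   9.8]
oil_bottle [ 468.3 -336.2   46.1]
canister [556.5  86.2  57.5]
dish [668.3  19.6  12.2]
```

View pics/s9.png

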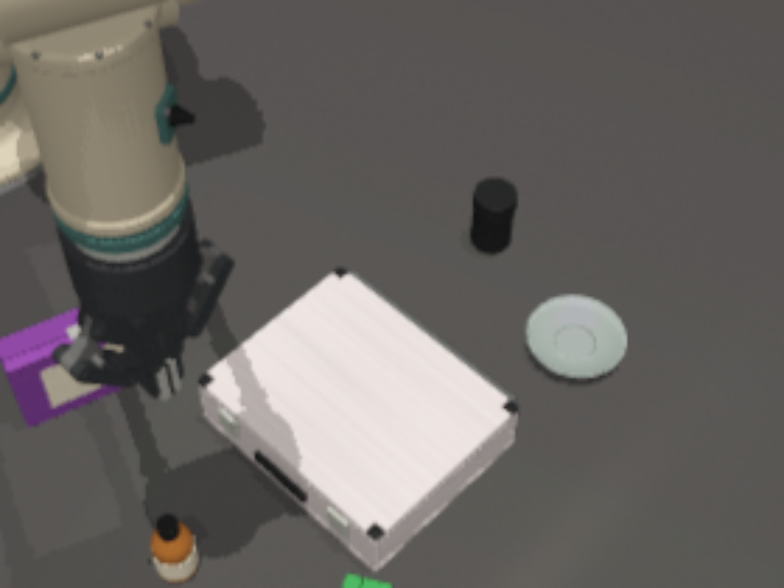

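```bash
python3 -c "
from rig import manip
print(manip.sign_off())"
```

```text
the job is handed in; nothing more can be done
None
```

I pushed the slide box over with the closed fingertips and then pushed the case's lid shut from behind. I handed the job in after about 12.7 s on the robot's clock, and the sign-off reported no verdict.

- **Slide box:** before I closed the lid, the pictures showed it lying flat inside the case with its label up. It couldn't be seen after that.
- **Lid:** the fingertip stopped at 58.4 mm with 13 N against it; a shut lid's top is at 58.5 mm. In the last picture all four lid corners are within about 3 camera pixels of where a shut lid should show.
- **Bystanders:** the bottle, canister and dish were detected within about 7 mm of their starting positions. The one exception is the canister's height in the scene view, which read about 12 mm lower than at first. That was a low-confidence detection, and the canister stands at the same pixels in the pictures.
- **Robot:** the arm was clear of everything at hand-in, and no other check failed.

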